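# Walk the die block round to the fence

### The arm

A 6-joint arm with a two-finger parallel gripper is mounted at the origin on the work surface. World frame = base frame: x ahead of the robot, y to its left, z up, the work surface at z = 0. Lengths are in m, angles in rad, forces in N, time in s.
With the tool pointing down it reaches from about 0.35 to 0.85 m from the base axis. Payload 8.1 kg.
Tool frame: the origin (TCP) lies midway between the tips of the shut fingers; the grasp point (between the pads) lies 19 mm behind it; z points along the fingers, y is the line along which they close (so a half turn about z gives the same grasp; the last joint's range is limited). The gripper opens to 85 mm and grips with 20 to 120 N. Pads are 22 mm wide; open, the fingers measure 114 mm over their backs; the gripper's body (76 mm by 85 mm) begins 54 mm behind the grasp point. The pads swing forward as they close: fully open they stand 13 mm farther back than shut.
Start: joints at [-1.256, 0.13, 1.488, -0, 1.523, -0.085], TCP at [0.234, -0.553, 0.231] pointing down, gripper open.
Joint ranges: [-2.96, 2.96], [-0.89, 2.26], [0.02, 2.5], [-1.34, 4.48], [0, 2.73], [-2.66, 2.66]. Speed limits (rad/s): [2.39, 2.39, 2.79, 3.14, 3.14, 3.14].

### API

Orientations are given as a unit quaternion [x, y, z, w].
In Python, from plant import move_to, move_linear, move_joints, gripper_to, hold, ik, get_state, read_camera, camera_params, Unreachable, job_done gives the robot as it stands. Calls block until the motion is done:
- move_to(position, orientation): joint-space move of the TCP to a pose.
- move_linear(position, frame=None, velocity=0.15): straight line of the TCP; frame=None keeps the orientation; velocity is the mean speed in m/s.
- move_joints(angles): joint-space move.
- gripper_to(opening, strength=None): finger opening in m; strength is the grip in N (None keeps the last); returns when the fingers have stopped.
- hold(seconds).
- ik(position, orientation): joint angles nearest the present ones, or None.
- get_state(): the state.
- read_camera(name): name is "side" or "top"; returns the picture (420x560x3 uint8, blue, green, red); there is no depth.
- camera_params(name): a dict with "fx", "fy", "cx", "cy" (pixels), "world_from_camera" (4x4, takes a point from camera to world coordinates). Camera axes: x right, y down, z forward; pixel columns grow to the right and rows downward; lengths in m; the calibration is good to about 2 mm. A picture is of the moment at which its call begins. camera_params takes no time and is no camera call.
A pose or a line that the arm cannot do raises Unreachable and nothing moves.
- job_done(): hands the job in; it is judged then, once.
The state is a dict: "time_s": time; "qpos": joint angles; "qd": joint speeds; "tau": joint torques, N m; "tcp_pos": TCP position; "orientation": TCP orientation; "ft_force": force on the tool from outside, world axes, zero at the start; "wrist_torque": the same for the moment, N m; "finger_gap": finger opening in m; "grip_force": force on a finger pad.
Only numpy, scipy, OpenCV 4.12 (cv2) and the standard library are available. Lean on these libraries where they do the work, as an engineer would, in place of code of your own. Each camera call takes 0.05 s, during which the arm holds its last target. There are 200 camera calls.

### The job

The heavy metal die block stands askew on the counter: with the fingertips, walk it round by pushing at one corner and then another, until one of its long sides lies flat against the smooth front of the aluminium fence, with neither end of the block sticking out past the fence's ends. Only push it along the counter, never lift or tip it, leave the other things where they are, and draw the hand clear at the end.

Things in the scene. Friction and masses are not known exactly. Their poses are not given: they have to be found in the camera images.
- die_block: a plain rectangular grey metal block, 90 mm along its x, 140 mm along its y, 45 mm high (its top edges step in 7 mm above 37 mm), a flat dark disc on the middle of its top; too wide to grasp. Origin at the centre of its underside, z up. Loose, 1.0 to 1.6 kg; slides under a push of 4 to 13 N and stops when the push stops. Either long (140 mm) side may go to the fence
- fence: the fence: an aluminium bar fixed to the counter, 180 mm long along its y axis, 28 mm thick, 32 mm high, with two low bolted feet on the side away from the block. Origin at the middle of the smooth front face's lower edge, on the counter; the face is the plane x = 0 of this frame, the bar lies at x = 0 to +28 mm (feet to +78 mm), and the block stands on the -x side. It never moves
- jar_lid: a flat brass jar lid lying on the counter, 72 mm across, 13 mm high; origin at the centre of its underside. A bystander, to be left alone
- jar: a closed amber glass jar with a brass cap, 72 mm across, 100 mm high; origin at the centre of its underside. A bystander, to be left alone
- tamper: a steel coffee tamper standing on its 56 mm wide foot, 70 mm high; origin at the centre of its underside. A bystander, to be left alone
- stamp: a turned wooden hand stamp standing on its 34 mm wide foot, 66 mm high; origin at the centre of its underside. A bystander, to be left alone
- tin: a small closed steel tin, 60 mm across, 50 mm high; origin at the centre of its underside. A bystander, to be left alone
- scoop: a spoon-shaped bean scoop, 200 mm long, lying on the counter along its own x axis; origin about mid-length. A bystander, to be left alone
- coaster: a dark square slab, 100 x 100 x 6 mm, lying on the counter; origin at the centre of its underside. A bystander, to be left alone

How it is judged:
By the outcome, as a careful person would: the job done as asked, in the order asked, and still so for the second after the job is handed in, with the robot touching nothing.
It also fails if it takes over 72 s, if anything falls off the work surface, if the arm or the gripper's body presses on something with over 40 N, if the wrist force passes 120 N, or if a joint passes its speed limit or range.

## Working session

There is one attempt and no reset: what is moved stays moved. The work goes in short steps, each a Python script; the robot and the scene stay as the last script left them, time stands still between calls to the robot, and variables do not carry over. Pictures are saved under pics/ and viewed, at most 10 in all, crops included, and the job is handed in when it is done.

```bash
mkdir -p pics; ls; python3 - <<'E'
from plant import *
import cv2
for n in("top","side"):
    cv2.imwrite(f"pics/{n}0.png",cv2.resize(read_camera(n),(800,600),interpolation=cv2.INTER_CUBIC)); print(n,camera_params(n))
print(get_state())
E
```

```text
pics
top {'fx': 506.311987897653, 'fy': 506.311987897653, 'cx': 283.9522622316534, 'cy': 202.94975053781047, 'world_from_camera': array([[-0.00607494, -0.99709165,  0.07596929,  0.43727715],
       [-0.99996973,  0.0064267 ,  0.00438669, -0.00186651],
       [-0.00486217, -0.07594034, -0.99710051,  1.55647496],
       [ 0.        ,  0.        ,  0.        ,  1.        ]])}
side {'fx': 511.75396302433177, 'fy': 511.75396302433177, 'cx': 277.5924340094277, 'cy': 203.74021956423078, 'world_from_camera': array([[ 0.99701105, -0.04365736,  0.06374174,  0.43570243],
       [-0.07591283, -0.70692143,  0.70320647, -1.02649775],
       [ 0.01436026, -0.70594343, -0.70812262,  1.09191333],
       [ 0.        ,  0.        ,  0.        ,  1.        ]])}
{'time_s': 0.1, 'qpos': array([-1.25638971e+00,  1.31123380e-01,  1.48919163e+00, -2.73560579e-05,
        1.52300148e+00, -8.53665508e-02]), 'qd': array([ 0.00130479, -0.00026003, -0.00201187,  0.00027082,  0.00148456,
        0.00202984]), 'tau': array([ 2.14493230e-03, -5.70949316e+01, -5.01942730e+01, -2.02014115e-05,
        8.06535536e-03, -2.87191676e-05]), 'tcp_pos': array([ 0.23339791, -0.55219238,  0.23031512]), 'orientation': array([ 9.80088608e-01,  1.98558751e-01, -1.12063190e-04, -8.54707373e-04]), 'ft_force': array([-0.22187065, -0.16385292, -0.58795036]), 'wrist_torque': array([ 0.02823686, -0.00194177,  0.00807896]), 'grip_force': 0.0, 'finger_gap': 0.08517700501508749}
```

View pics/top0.png

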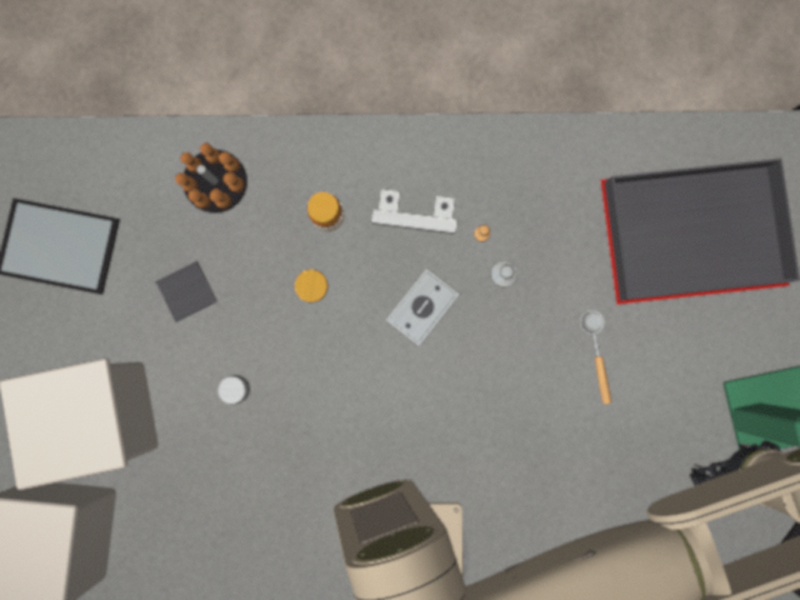

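View pics/side0.png

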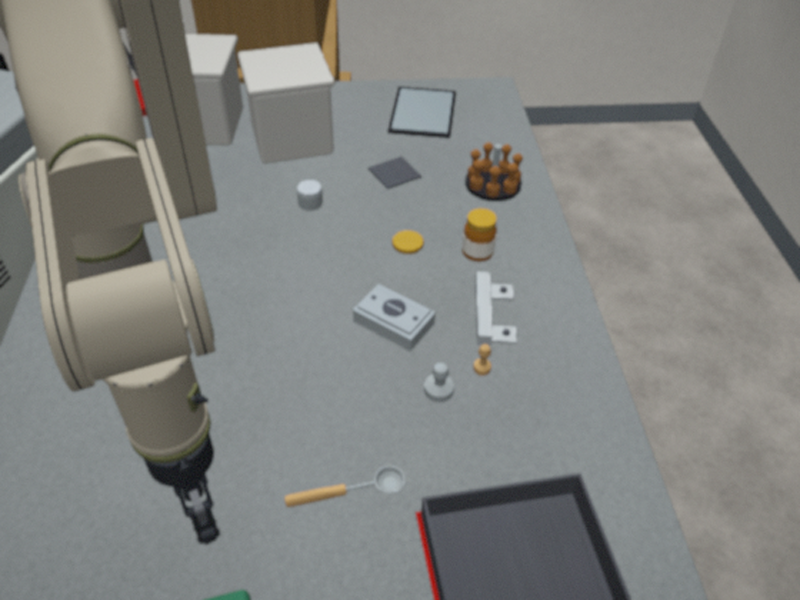

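The top view shows the block around (422,307), the fence bar from (372,217) to (456,226), the tamper at (503,273), the stamp at (482,233) and the lid at (311,286). Next I'll enlarge that region to measure it.

```bash
cat > h.py <<'E'
from plant import *
import numpy as np, cv2
P=camera_params("top")
def w(u,v,z):
    T=P["world_from_camera"]; d=T[:3,:3]@np.array([(u-P["cx"])/P["fx"],(v-P["cy"])/P["fy"],1]); o=T[:3,3]
    return (o+d*(z-o[2])/d[2])[:2]
def px(p):
    T=np.linalg.inv(P["world_from_camera"]); c=T[:3,:3]@np.array(p)+T[:3,3]
    return np.array([P["fx"]*c[0]/c[2]+P["cx"],P["fy"]*c[1]/c[2]+P["cy"]])
def crop(name,x0,y0,x1,y1,k,im=None):
    im=read_camera("top") if im is None else im
    cv2.imwrite("pics/"+name,cv2.resize(im[y0:y1,x0:x1],None,fx=k,fy=k,interpolation=cv2.INTER_CUBIC))
E
python3 -c "
from h import *
crop('c1.png',210,125,370,245,5)"
```

```text
(no output)
```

View pics/c1.png

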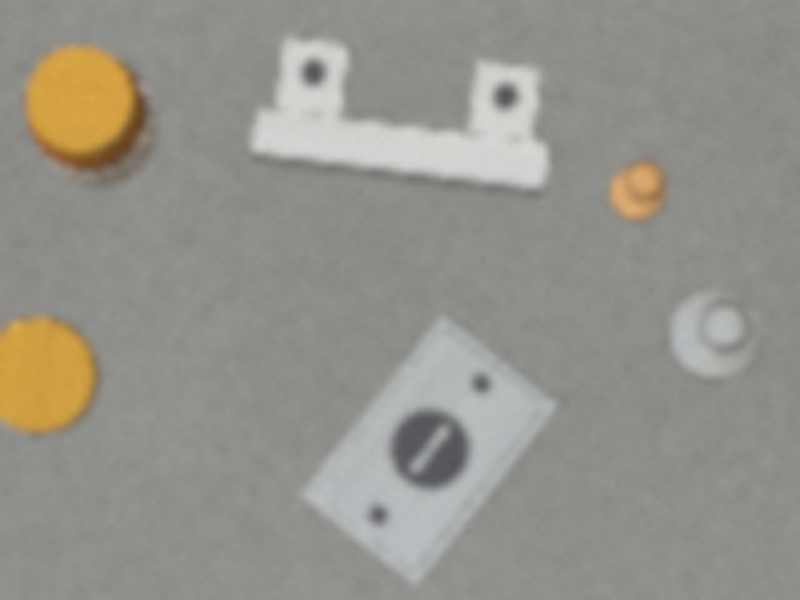

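The crop shows block corners at (443,316), (557,404), (416,586), (302,492), with the disc at (430,449). The fence's front lower edge runs from (252,153) to (543,189).

```bash
cat >> h.py <<'E'
def c1(x,y,z): return w(210+(x+.5)/5-.5,125+(y+.5)/5-.5,z)
E
python3 - <<'E'
from h import *
C=[c1(*p,.037) for p in[(443,316),(557,404),(416,586),(302,492)]]
print("block",np.round(C,4)); 
for i in range(4): d=C[(i+1)%4]-C[i]; print(np.linalg.norm(d),np.degrees(np.arctan2(d[1],d[0])))
print("disc",c1(430,449,.045), np.mean(C,0)); d=c1(481,383,.045)-c1(378,514,.045);print(np.degrees(np.arctan2(d[1],d[0])))
F=[c1(252,153,0),c1(543,189,0)];d=F[1]-F[0];print("fence",F,np.linalg.norm(d),np.degrees(np.arctan2(d[1],d[0])),np.mean(F,0))
F=[c1(262,108,.032),c1(548,142,.032)];d=F[1]-F[0];print("fence back",F,np.linalg.norm(d),np.degrees(np.arctan2(d[1],d[0])))
print("lid",c1(38,375,.013),"tamper",c1(712,335,.005),"stamp",c1(635,193,.01),"jar",c1(82,104,.1))
E
```

```text
block [[ 0.5986 -0.0384]
 [ 0.5449 -0.1066]
 [ 0.4363 -0.0209]
 [ 0.493   0.0471]]
0.08672067584420086 -128.2251754429783
0.1383190889349533 141.75933232425874
0.0885209870311053 50.194129570258305
0.13588922267422893 -38.98584002599782
disc [ 0.51789526 -0.02981689] [ 0.51820055 -0.02972103]
-38.55588464458765
fence [array([0.70508749, 0.07847514]), array([ 0.68128631, -0.10198537])] 0.18202332765030987 -97.51345095462827 [ 0.6931869  -0.01175511]
fence back [array([0.727235  , 0.07066061]), array([ 0.70509633, -0.10329087])] 0.17535460556358437 -97.25299591006805
lid [0.56647428 0.2091777 ] tamper [ 0.58915204 -0.20459473] stamp [ 0.67684484 -0.15796918] jar [0.71739137 0.172266  ]
```

```bash
cat >> h.py <<'E'
R=np.radians
FN=np.array([np.cos(R(-7.4)),np.sin(R(-7.4))]); FO=np.array([.6932,-.0118])
def q(yaw): return np.array([np.cos(yaw/2),np.sin(yaw/2),0,0])
def u(a): return np.array([np.cos(a),np.sin(a)])
Z=.015
def block(name=None):
    im=read_camera("top"); g=cv2.GaussianBlur(im,(3,3),0).astype(int)
    m=((g.min(2)>163)&(g.max(2)-g.min(2)<22)).astype(np.uint8)
    fp=[px([*(FO+a*FN+b*np.array([-FN[1],FN[0]])),z]) for a in(.0,.09) for b in(-.096,.096) for z in(0,.034)]
    cv2.fillConvexPoly(m,cv2.convexHull(np.float32(fp)).astype(int),0)
    m[:,:215]=0;m[:140]=0;m[:,335:]=0;m[260:]=0
    m=cv2.morphologyEx(m,cv2.MORPH_OPEN,np.ones((3,3),np.uint8))
    cs,_=cv2.findContours(m,cv2.RETR_EXTERNAL,cv2.CHAIN_APPROX_NONE); c=max(cs,key=cv2.contourArea)
    W=np.float32([w(*p,.040) for p in c[:,0]]); (cx,cy),(a,b),t=cv2.minAreaRect(W*1000)
    if a>b: t+=90   # t = direction of short side
    n=R(t); k=round((n-R(22))/np.pi); n-=k*np.pi  # short-axis angle near 22 deg -> facing the fence
    if name: crop(name,210,125,370,245,5,im)
    return np.array([cx,cy])/1000,n,(min(a,b),max(a,b))
def log(s=""):
    st=get_state(); print(s,"t%.1f"%st["time_s"],"tcp",st["tcp_pos"].round(4),"F",st["ft_force"].round(1))
def yawfor(n):
    return n
E
python3 - <<'E'
from h import *
c,n,s=block(); print(c,np.degrees(n),s)
for y in(51.4,-7.4):
  for k in(0,180): print(y,k,ik([.42,-.06,.1],q(R(y+k))))
E
```

```text
[ 0.51711212 -0.02828021] 51.05391311645508 (86.54545593261719, 136.05953979492188)
51.4 0 [-2.62871469e-01 -2.58900269e-01  2.10574204e+00 -4.44089210e-16
  1.29475088e+00  4.10825622e-01]
51.4 180 None
-7.4 0 [-2.62871469e-01 -2.58900269e-01  2.10574204e+00 -4.44089210e-16
  1.29475088e+00  1.43707922e+00]
-7.4 180 [-2.62871469e-01 -2.58900269e-01  2.10574204e+00 -4.44089210e-16
  1.29475088e+00 -1.70451343e+00]
```

```bash
cat >> h.py <<'E'
def rotpush(c,n,lever,d_end,end=+1,cor=.066,back=.03,half=.011):
    """push the robot-side long face at `lever` m toward +y end (end=+1) or -y end, turning by d_end (rad)"""
    e=u(n+np.pi/2)*end; cc=c-e*cor
    tip=lambda th,off: cc+(lambda r:np.array([[np.cos(th),-np.sin(th)],[np.sin(th),np.cos(th)]])@r)(e*(lever+cor)-u(n)*(.045+half+off))
    p=tip(0,back)
    move_to([*p,.13],q(n)); move_linear([*p,Z],velocity=.15)
    move_linear([*tip(0,.004),Z],velocity=.08)
    for th in np.linspace(0,d_end,max(2,int(abs(d_end)/R(6))+1))[0:]:
        move_linear([*tip(th,0),Z],q(n+th),.05)
    log("pushed")
    return tip(d_end,.0),n+d_end
def retreat(n,far=.04,up=True):
    st=get_state()["tcp_pos"]; p=st[:2]-u(n)*far
    move_linear([*p,Z],velocity=.15)
    if up: move_linear([*p,.13],velocity=.2)
E
python3 - <<'E'
from h import *
c=np.array([.5178,-.0295]); n=R(51.4)
gripper_to(0); log()
move_to([.37,-.12,.2],q(n))
p,n2=rotpush(c,n,.053,R(-36)); retreat(n2)
c,n,s=block("c2.png"); print(c,np.degrees(n),s); log()
E
```

```text
t1.0 tcp [ 0.2336 -0.5527  0.2313] F [ 0.1 -0.5 -0. ]
pushed t7.2 tcp [0.4839 0.0291 0.0151] F [ 0.   0.  -0.6]
[ 0.5474696  -0.01010449] 10.701266288757324 (82.61518096923828, 133.23606872558594)
 t8.4 tcp [0.4445 0.0186 0.1284] F [ 0.  -0.1 -0.9]
```

View pics/c2.png

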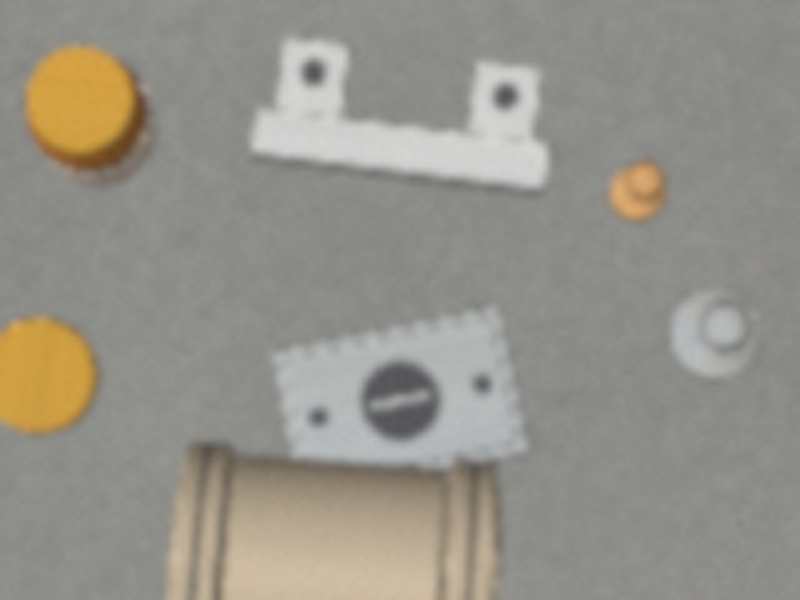

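The disc is at (401,400) and the holes at (318,416) and (482,384), so the block normal is now about 11°. I'll push at the middle along that normal, which also shifts the block in +y toward the fence's middle.

```bash
cat >> h.py <<'E'
def straight(c,n,lat,dist,back=.03,half=.011,dirn=None,fmax=None):
    """push robot-side face, lat m toward +y of centre, forward dist m"""
    d=u(n if dirn is None else dirn); p0=c+u(n+np.pi/2)*lat-u(n)*(.045+half)
    p=p0-u(n)*back
    move_to([*p,.13],q(n)); move_linear([*p,Z],velocity=.15)
    move_linear([*(p0-u(n)*.004),Z],velocity=.08)
    if fmax is None: move_linear([*(p0+d*dist),Z],velocity=.05)
    else:
        for s in np.arange(.0,dist,.002):
            move_linear([*(p0+d*s),Z],velocity=.03)
            if -get_state()["ft_force"][:2]@d>fmax: break
    log("pushed")
def fr(c): d=c-FO; return (d@FN).round(4),(d@np.array([-FN[1],FN[0]])).round(4)
E
python3 - <<'E'
from h import *
c=c1(401,400,.045); d=c1(318,416,.045)-c1(482,384,.045); n=np.arctan2(d[1],d[0])-np.pi/2
print(c,np.degrees(n),fr(c))
straight(c,n,0,.055); retreat(n,.09)
c,n,s=block("c3.png"); print(c,np.degrees(n),s,fr(c)); log()
E
```

```text
[ 0.54737045 -0.01268908] 10.70048552173845 (np.float64(-0.1445), np.float64(-0.0197))
pushed t11.4 tcp [ 0.5451 -0.013   0.0144] F [-7.1 -1.4  3.3]
[ 0.59751947 -0.0021481 ] 10.476349830627441 (84.07379913330078, 134.99191284179688) (np.float64(-0.0961), np.float64(-0.0028))
 t13.0 tcp [ 0.4558 -0.0295  0.1283] F [ 0.2 -0.4 -0.7]
```

View pics/c3.png

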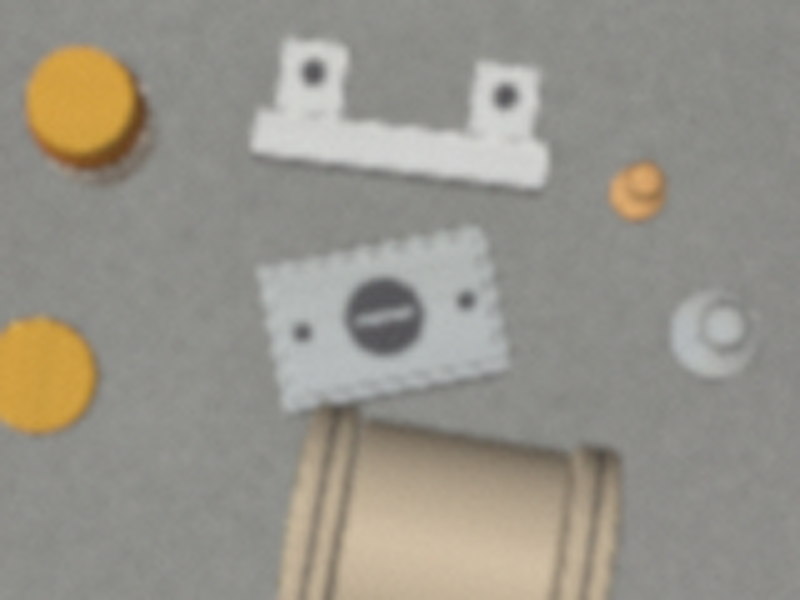

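The block moved straight: the disc is now at (385,317) and the angle is unchanged. It's nearly centred on the fence, so I'll turn it the last ~18° at its +y end.

```bash
python3 - <<'E'
from h import *
c=c1(385,317,.045); d=c1(302,332,.045)-c1(466,300,.045); n=np.arctan2(d[1],d[0])-np.pi/2
print(c,np.degrees(n),fr(c))
p,n2=rotpush(c,n,.053,R(-16)); retreat(n2,.09)
c,n,s=block("c4.png"); print(c,np.degrees(n),s,fr(c)); log()
E
```

```text
[ 0.59737307 -0.00343494] 10.719537346455947 (np.float64(-0.0961), np.float64(-0.004))
pushed t16.0 tcp [0.5648 0.0553 0.015 ] F [-0.2  0.5 -0.1]
[ 0.61165631 -0.00206509] -6.444328308105467 (84.39952087402344, 136.8038787841797) (np.float64(-0.0821), np.float64(-0.0008))
 t17.6 tcp [0.4742 0.0635 0.1282] F [-0.4  0.8 -0.4]
```

View pics/c4.png

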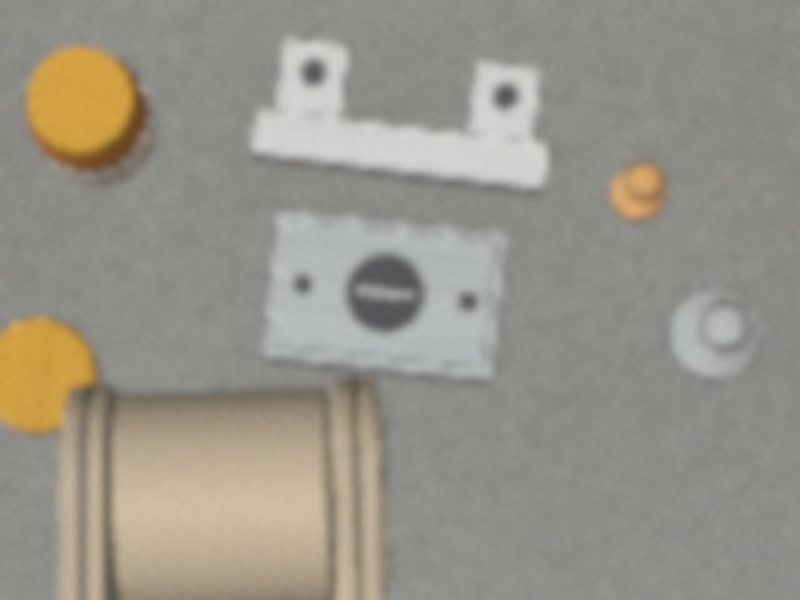

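The block is almost parallel now, with a gap of about 37 mm. I'll push it home at the middle with a force limit, then press each end to seat it.

```bash
python3 - <<'E'
from h import *
c,n=c1(386,293,.045),R(-6.6)
print(c,fr(c))
straight(c,n,0,.05,fmax=28,dirn=R(-7.4)); retreat(n,.03,False)
t=get_state()["tcp_pos"][:2]
nf=R(-7.4); tgt=FO-.045*FN+u(nf+np.pi/2)*fr(c)[1]
for lat in(.045,-.045):
    straight(tgt-.005*FN,nf,lat,.02,fmax=25,back=.025); retreat(nf,.03,False)
retreat(nf,.08)
c,n,s=block("c5.png"); print(c,np.degrees(n),s,fr(c)); log()
E
```

```text
[ 0.61185648 -0.00412924] (np.float64(-0.0817), np.float64(-0.0029))
pushed t24.6 tcp [ 0.5904 -0.0012  0.0142] F [-31.7   7.2  19.9]
pushed t28.5 tcp [0.5963 0.0433 0.0131] F [-31.3   2.8  18.9]
pushed t32.4 tcp [ 0.5844 -0.0458  0.0129] F [-32.4   4.   20.7]
[ 0.64365753 -0.00637369] -7.5405578613281286 (85.18232727050781, 135.00112915039062) (np.float64(-0.0498), np.float64(-0.001))
 t34.2 tcp [ 0.4747 -0.0316  0.1282] F [-0.1  0.7  0.5]
```

View pics/c5.png

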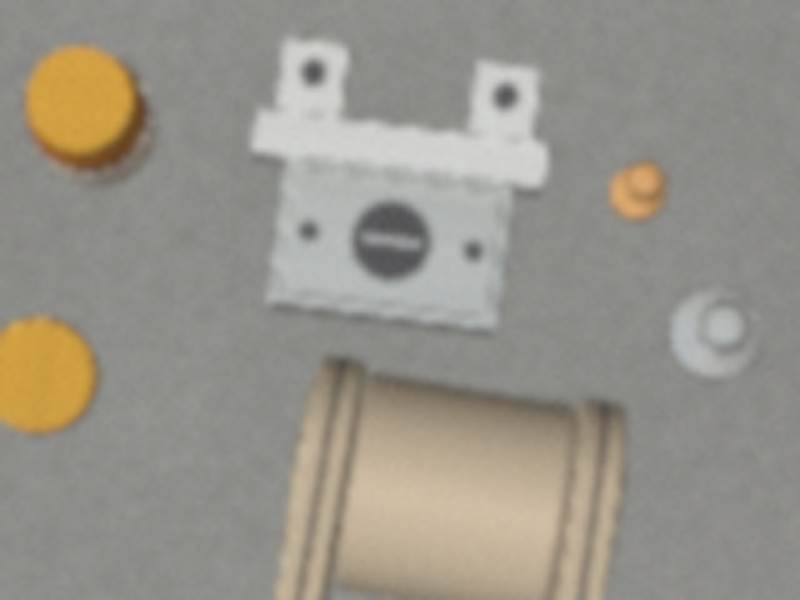

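The picture shows the block flush along the fence front. Its ends, at x≈285 and 512, are well inside the fence ends at 252 and 545, and the hand is clear. The press contacts at the two ends give 7.6°, which matches the fence's 7.4°.

```bash
python3 -c "
from h import *
print(fr(c1(391,241,.045))); hold(.3); print(job_done())"
```

```text
(np.float64(-0.0501), np.float64(-0.002))
the job is handed in; nothing more can be done
None
```

The die block now has a long side flat against the fence front, about 2 mm off centre with both ends inside the fence's ends; the hand is clear, the other things were left alone, and the job was handed in at about 35 s.

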